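Lock the condenser lens on the stone-viewing lamp and hold its sprung shutter half open

ROBOT

A 6-joint arm with a two-finger parallel gripper is mounted at the origin on the work surface. World frame = base frame: x ahead of the robot, y to its left, z up, the work surface at z = 0. Lengths are in m, angles in rad, forces in N, time in s.
With the tool pointing down it reaches from about 0.35 to 0.975 m from the base axis. Payload 4.9 kg.
Tool frame: the origin (TCP) lies at the very end of the fingers, on their centre line; the grasp point (between the pads) lies 19 mm behind it; x points along the fingers, y is the direction in which the jaws open and shut, and the axes are right-handed (so a half turn about x gives the same grasp; the last joint's range is limited). The gripper opens to 85 mm and grips with 20 to 120 N. Pads are 22 mm wide; open, the fingers measure 114 mm over their backs; the gripper's body (76 mm by 85 mm) begins 54 mm behind the grasp point. The pads swing forward as they close: fully open they stand 13 mm farther back than shut.
Start: joints at [-1.306, 0.053, 1.613, -0, 1.476, -0.119], TCP at [0.234, -0.58, 0.231] pointing down, gripper open.
Joint ranges: [-3.01, 3.01], [-1.01, 2.22], [0.06, 2.58], [-1.02, 4.17], [0.09, 2.62], [-3.14, 3.14]. Speed limits (rad/s): [2.57, 2.57, 3.14, 3.14, 3.14, 3.14].

INTERFACE

Orientations are given as a unit quaternion [w, x, y, z].
In Python, from plant import manip gives the robot as it stands.
- The arm moves only by the tool play_rows, never from a script. Its argument "plan" is a list of rows, each a list of 5 numbers: the shift along the tool's x, y, z in mm, then the turn about the tool's x in rad, then the closure, from -1 (fully open) to 1 (shut). A call has 1 to 8 rows; each row is the pose to reach, as a shift and turn from the pose commanded when the call began, along the tool's axes at that moment; what a row does not reach only later rows make up. A row lasts 1/8 s, in which the tool goes at most 62.5 mm and 10.7 degrees, less where a joint would pass 70% of its speed; a pose out of reach is approached as far as the arm can. A call with a gripper value outside its range is refused whole. The fingers move at their own pace and stop on an object; the grip force is fixed at half the most. Time passes only in rows, so rows that repeat a pose let the fingers close. It gives the time, the measured TCP pose, the force and the opening at its end, in the units of the state.
- manip.state(): the state, without advancing time (a new reading comes with each control period).
- manip.grab_frame(name): name is "scene" or "top"; returns a dict with "img" (420x560x3 uint8, red, green, blue), "range_z" (420x560 float32, m along the optical axis (not along the pixel's ray), 0 where there is no reading), "fx", "fy", "cx", "cy" (pixels), "k1" (the pictures are not rectified: a ray, as slopes to the right and down, at radius r is drawn at 1 + k1 r^2 times it, then the intrinsics apply), "origin" and "rotation" of the camera in the world. Camera axes: x right, y up, looking along -z (the intrinsics and any distortion apply to the point x, -y, -z); pixel columns grow to the right and rows downward; lengths in m; the calibration is good to about 2 mm. A picture is of the moment at which its call begins.
- manip.job_done(): hands the job in, once; it reports no verdict.
The state is a dict: "time": time; "joint_pos": joint angles; "joint_vel": joint speeds; "joint_efforts": joint torques, N m; "tool_pos": TCP position; "tool_rot": TCP orientation; "contact_force": force on the tool from outside, world axes, zero at the start; "ft_torque": the same for the moment, N m; "gripper_width": opening from 0.0 (shut) to 1.0 (fully open).
Only numpy, scipy, OpenCV 4.12 (cv2) and the standard library are available. Lean on these libraries where they do the work, as an engineer would, in place of code of your own. Each camera call takes 0.05 s, during which the arm holds its last target. There are 200 camera calls.

TASK

Fit the domed condenser lens to the stone-viewing lamp: lower its two lugs through the slots of the lamp's port, seat it fully home and turn it clockwise (seen from above) to the stop so that it is locked. Then take the thumb tab of the lamp's spring-closed shutter, slide it away from the port to half of its travel, where half of the port is uncovered, and finish the program while still holding it steady there, for it springs shut when let go. Leave the other attachments and bench tools where they lie.

Things in the scene. Friction and masses are not known exactly. Their poses are not given: they have to be found in the camera images.
- lens: Loose domed lens, 0.12 kg, foot down on the mat. Barrel (grip here): 52 mm across, 10 to 40 mm above the origin; glass dome up to 48 mm. Foot: 40 mm across, 10 mm high, with two lugs at its bottom along own +x and -x, 12 mm wide, 4 mm high, reaching 31 mm from the axis (black index lines above them). Origin: centre of the foot's underside, z up. A half turn makes no difference.
- lamp: Stone-viewing lamp, fixed: grey housing 150 mm (x) by 240 mm (y) by 60 mm high with the bayonet port and the shutter on its top. Origin: centre of its underside; x points to its rear (away from the knob and switch on its front), y towards the port's end, z up.
- port (a point): Centre of the lamp's port, level with its collar's flat top (78 mm above the bench, 84 mm across); axes as lamp. Hole 45 mm across; two slots 18 mm wide along lamp +x and -x, to 33.5 mm from the axis. Seated, the barrel rests on the collar, lens origin 10 mm below this point; the lugs then turn under the 5 mm flange, only clockwise from above, 60 degrees (1.05 rad) to a solid stop.
- shutter (a joint): Shutter travel in m: 0 shut (start), 0.046 fully open, half 0.023. It slides along lamp -y, away from the port. The spring pulls it shut with 3 N at 0, 8 N at half, 13 N at full travel. White ticks on its rails mark each quarter (half: the longest), read at the tab's white pointer; at half travel the steel blade's straight edge crosses the port's centre.
- tab (a point): Middle of the top of the shutter's black thumb tab, which moves with it: 14 mm thick along the slide (lamp y), 26 mm wide (lamp x), 26 mm tall, upright, top 90.5 mm above the bench; the steel rails beside it are 66 mm above the bench. With the shutter shut it stands 84 mm from the port's axis.
- mat: Black rubber mat, fixed, 300 by 130 by 3 mm (x, y, z), on which the lens and two other attachments stand in a row along its x, about 100 mm apart. Origin: centre of its underside.
- diffuser: Bystander on the mat: flat diffuser cap, 52 mm across, 22 mm high, with the same foot and lugs as the lens. Origin: centre of its underside.
- snoot: Bystander on the mat: cone-shaped snoot, 52 mm across below, 22 mm at the top, 66 mm high, same foot and lugs. Origin: centre of its underside.
- caliper: Bystander: caliper lying on the bench, 200 mm long along its y, jaws reaching 44 mm along its x, 12 mm high. Origin: under the middle of its beam.
- saw_frame: Bystander: jeweller's saw frame lying flat, about 260 by 90 mm, wooden handle 25 mm thick. Origin: on the bench where handle and frame meet.
- hammer: Bystander: hammer lying on the bench. Origin: on the bench under its handle.
- bench_block: Bystander: square steel bench block on a rubber base, 75 by 75 by 37 mm. Origin: centre of its underside.
- jar: Bystander: small glass jar, 52 mm across, 65 mm high. Origin: centre of its underside.
Mind the look-alikes: they are no part of the job. What is shaped like the lens but red is not meant.

How it is judged:
On the way, in this order (a step that is already met when the one before it is completed fails the run):
1. the lens is seated in the port and turned clockwise until locked, with the shutter still shut (z of lens in the frame of port below -0.0075 m and horizontal distance between lens and port below 0.004 m and angle between lens's own z axis and vertical below 0.08 rad and angle between the x axis of lens and the x axis of lamp, either way round above 0.8 rad and value of joint shutter below 0.006 m), for 0.2 s.
2. the fingers hold the shutter at half travel for a second (value of joint shutter between 0.019 and 0.027 m and contact force between the fingers and shutter above 2 N), for 1 s.
At the end, for the whole second after the job is handed in: The fingers hold the shutter by its tab at half travel, 23 mm within 4 mm, steady (under 10 mm/s); the lens sits in the port, its origin at least 7.5 mm below the collar's top and within 4 mm of the axis, upright, turned at least 0.8 rad (46 degrees) clockwise from the slots (all of step 2 and velocity of joint shutter between -0.01 and 0.01 m/s and z of lens in the frame of port below -0.0075 m and horizontal distance between lens and port below 0.004 m and angle between lens's own z axis and vertical below 0.08 rad and angle between the x axis of lens and the x axis of lamp, either way round above 0.8 rad); the arm keeps its last pose, push and grip.
It fails at once if another attachment or bench tool is moved more than 40 mm (distance of any of diffuser, snoot, caliper, saw_frame, hammer, bench_block, jar from where it was at the start of the episode above 0.04 m).
It also fails if it takes over 51 s, if anything falls off the work surface, if the arm or the gripper's body presses on something with over 40 N, if the wrist force passes 120 N, or if a joint passes its speed limit or range.

## Working session

There is one attempt and no reset: what is moved stays moved. The work goes in short steps, Python scripts to look and compute and a tool call to move; the robot and the scene stay as the last step left them, time stands still between calls to the robot, and variables do not carry over. Pictures are saved under pics/ and viewed, about 8 in all and at most 12, crops included, and the job is handed in when it is done.

Besides the shell and the picture viewer there is one more tool, called after "Emit:" as name(argument=value, ...), one argument or row to a line, values as JSON. play_rows: Moves the arm, as the interface text tells. Its arguments: {"type":"object","properties":{"plan":{"type":"array"}},"required":["plan"]}

```bash
mkdir -p pics; cat > h.py <<'E'
import numpy as np, cv2
from plant import manip
def grab(n):
    f=manip.grab_frame(n); return f
def ray(f,u,v):
    x=(u-f["cx"])/f["fx"]; y=(v-f["cy"])/f["fy"]
    rd=np.hypot(x,y); r=rd
    for _ in range(20): r=rd/(1+f["k1"]*r*r)
    s=r/rd if rd>0 else 1
    return np.array(f["rotation"])@np.array([x*s,-y*s,-1.0])
def onplane(f,u,v,z):
    d=ray(f,u,v); o=np.array(f["origin"]); return o+d*(z-o[2])/d[2]
def pt(f,u,v):
    return np.array(f["origin"])+ray(f,u,v)*float(f["range_z"][int(v),int(u)])
def proj(f,p):
    c=np.array(f["rotation"]).T@(np.array(p)-np.array(f["origin"]))
    x,y=c[0]/-c[2],-c[1]/-c[2]; k=1+f["k1"]*(x*x+y*y)
    return np.array([f["cx"]+f["fx"]*x*k,f["cy"]+f["fy"]*y*k])
def save(n,img,box=None,s=1):
    if box: img=img[box[1]:box[3],box[0]:box[2]]
    if s!=1: img=cv2.resize(img,None,fx=s,fy=s,interpolation=cv2.INTER_CUBIC)
    cv2.imwrite("pics/"+n+".png",img[:,:,::-1])
E
python3 - <<'E'
from h import *
print(manip.state())
a=grab("top");b=grab("scene")
for f in(a,b): print({k:f[k] for k in f if k not in("img","range_z")})
np.savez("f0.npz",a=a["img"],b=b["img"])
import pickle;pickle.dump((a,b),open("f0.pkl","wb"))
save("top0",a["img"]);save("scene0",b["img"])
E
```

```text
{'time': 0.0, 'joint_pos': array([-1.30599363e+00,  5.33900804e-02,  1.61425792e+00,  8.14439445e-06,
        1.47602726e+00, -1.19003312e-01]), 'joint_vel': array([ 0.00266349,  0.00117459, -0.00014721,  0.00061622, -0.00042645,
       -0.00193009]), 'joint_efforts': array([ 4.44638681e-05, -3.93686163e+01, -3.70170701e+01, -1.11427260e-04,
        7.18828829e-03, -6.10963525e-06]), 'tool_pos': array([ 0.23387113, -0.57893077,  0.23006399]), 'tool_rot': array([-0.13412967, -0.69407537, -0.13559879,  0.69417691]), 'contact_force': array([-0.12180638,  0.1888282 , -0.4122296 ]), 'ft_torque': array([0.01132613, 0.00452157, 0.03540578]), 'gripper_width': 1.003166573221628}
{'fx': 533.2721207871816, 'fy': 533.2721207871816, 'cx': 282.08603378036304, 'cy': 208.9102414726897, 'k1': -0.18322562161007006, 'origin': array([ 0.39784242, -0.01365947,  1.66148024]), 'rotation': array([ 0.70895046,  0.04471593, -0.037472  , -0.70284108])}
{'fx': 405.8440711850516, 'fy': 405.8440711850516, 'cx': 272.39796077424563, 'cy': 201.73076191145208, 'k1': 0.011805447171864618, 'origin': array([1.41915758, 0.09575817, 0.80070856]), 'rotation': array([0.60870508, 0.27663826, 0.3213664 , 0.67057664])}
```

View pics/top0.png

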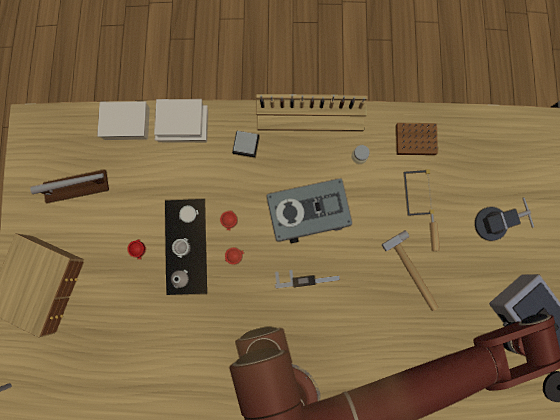

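View pics/scene0.png

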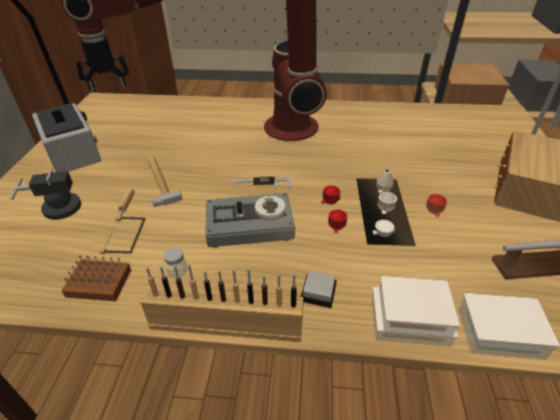

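The two overviews show the mat with three attachments. In the top picture they are the flat white one at (188,214), a grey/white one at (181,247) and one with a narrow tip at (179,279). Three red look-alikes lie off the mat at (229,219), (234,256) and (137,249). The lamp's port is at (290,212) and its tab at about (318,205). By the description, the lens should be the middle item at (181,247). I'll check that in one close crop.

```bash
sed -i 's/    f=manip.grab_frame(n); return f/    f=manip.grab_frame(n); f["rotation"]=R.from_quat(np.roll(f["rotation"],-1)).as_matrix(); return f/; s/^import numpy.*/&\nfrom scipy.spatial.transform import Rotation as R/' h.py
python3 - <<'E'
from h import *
a=grab("top");b=grab("scene")
import pickle;pickle.dump((a,b),open("f0.pkl","wb"))
A=cv2.resize(a["img"][195:300,160:212],None,fx=5,fy=5,interpolation=cv2.INTER_CUBIC)
B=cv2.resize(b["img"][160:245,350:415],None,fx=5,fy=5,interpolation=cv2.INTER_CUBIC)
im=np.zeros((530,600,3),np.uint8);im[:525,:260]=A;im[:425,265:590]=B
save("mat",im)
save("lamp",a["img"],(260,170,360,250),8)
for n,u,v in(("diff",188,214),("lens",181,247),("snoot",179,279),("port",290,212),("collar",280,205),("tab",318,205),("matp",170,230)): print(n,pt(a,u,v).round(4))
print(pt(b,387,200).round(4))
E
```

```text
diff [0.5702 0.2956 0.0296]
lens [0.4669 0.3112 0.0472]
snoot [0.3699 0.3104 0.0697]
port [ 0.5751 -0.0203  0.0655]
collar [0.5944 0.0098 0.0787]
tab [ 0.5947 -0.1036  0.084 ]
matp [0.5219 0.3571 0.0012]
[0.4878 0.3137 0.0475]
```

View pics/mat.png

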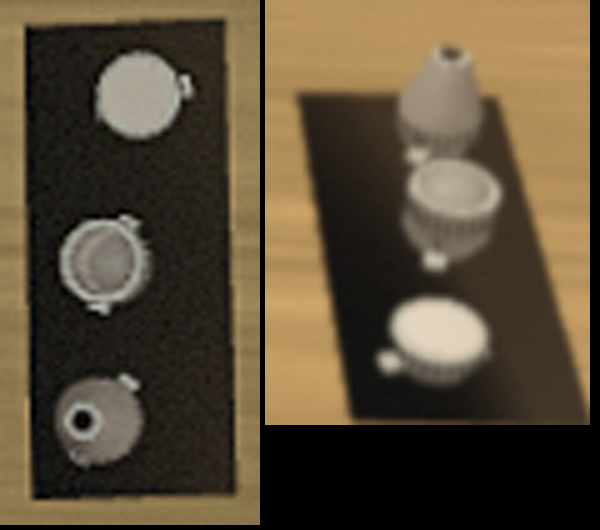

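View pics/lamp.png

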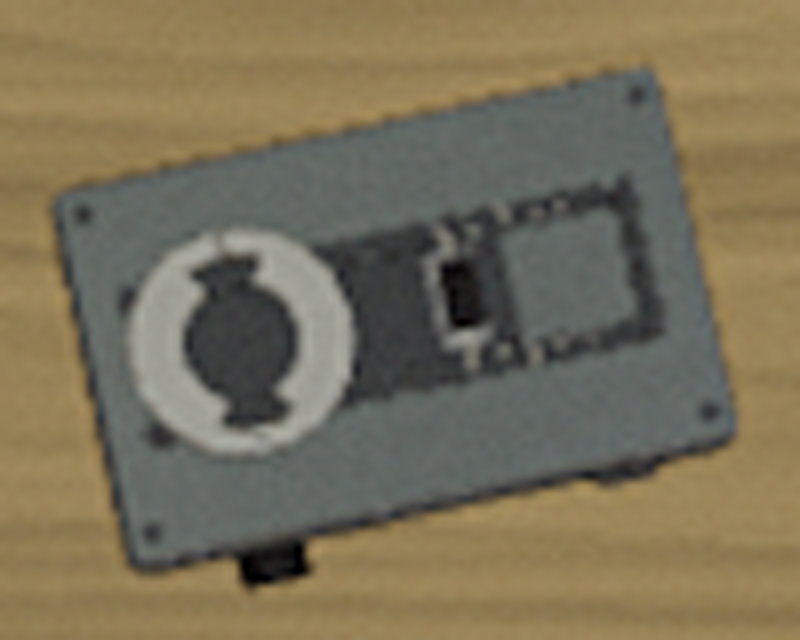

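The crop confirms it: the middle item at (181,247) has a glass dome inside a rim, so it is the lens. The flat one above it is the diffuser and the one with the tip is the snoot. The lamp crop shows the white collar centred near top-image pixel (290,213), slots pointing up and down, and the black tab at (318,207). Next I'll measure these.

```bash
cat >> h.py <<'E'
def circ(P):
    P=np.asarray(P);A=np.c_[2*P,np.ones(len(P))];s=np.linalg.lstsq(A,(P**2).sum(1),rcond=None)[0]
    return s[:2],np.sqrt(s[2]+s[:2]@s[:2])
def contour(f,mask,z):
    c=max(cv2.findContours(mask.astype(np.uint8),cv2.RETR_EXTERNAL,cv2.CHAIN_APPROX_NONE)[0],key=cv2.contourArea)[:,0]
    return c,np.array([onplane(f,u,v,z)[:2] for u,v in c])
def boxmask(f,box,cond):
    m=np.zeros(f["img"].shape[:2],bool);x0,y0,x1,y1=box;m[y0:y1,x0:x1]=cond(f["img"].astype(int))[y0:y1,x0:x1];return m
E
python3 - <<'E'
from h import *
import pickle;a,b=pickle.load(open("f0.pkl","rb"))
def ws(im): return (im.min(2)>135)&(im.max(2)-im.min(2)<40)
for n,f,box,z in(("port top",a,(270,194,308,232),.078),("port scene",b,(250,190,292,222),.078),("lens scene",b,(374,188,402,214),.043)):
    c,P=contour(f,cv2.morphologyEx(boxmask(f,box,ws).astype(np.uint8),cv2.MORPH_OPEN,np.ones((1,1))),z)
    o,r=circ(P)
    for _ in range(3):
        e=abs(np.hypot(*(P-o).T)-r); o,r=circ(P[e<.003])
    print(n,o.round(4),"r",r.round(4),(e<.003).mean().round(2))
m=boxmask(a,(160,225,200,268),lambda i:i.max(2)>75)
c,P=contour(a,m,.043);o,r=circ(P)
for _ in range(5):
    e=abs(np.hypot(*(P-o).T)-r); o,r=circ(P[e<.003])
print("lens top",o.round(4),r.round(4))
# lugs: white pixels outside the barrel circle
for n,f,box in(("top",a,(165,228,200,265)),("scene",b,(378,188,405,220))):
    m=boxmask(f,box,lambda i:i.min(2)>130); 
    for v,u in np.argwhere(m):
        p=onplane(f,u,v,.007)[:2]; d=np.hypot(*(p-o))
        if d>.026: print(n,u,v,(p-o).round(4),d.round(4),np.degrees(np.arctan2(*(p-o)[::-1])).round(1))
S=np.array([[83,215],[637,95],[710,411],[152,532]])/8+[260-.44,170-.44]
W=np.array([onplane(a,u,v,.06)[:2] for u,v in S]);print(W.round(4))
for i,j in((1,0),(2,3)): print("y dir deg",np.degrees(np.arctan2(*(W[i]-W[j])[::-1])))
for i,j in((0,3),(1,2)): print("x dir",np.degrees(np.arctan2(*(W[i]-W[j])[::-1])))
m=boxmask(a,(312,198,324,214),lambda i:i.max(2)<40);vv=np.argwhere(m).mean(0);print("tab",vv,onplane(a,vv[1],vv[0],.0905))
print("lamp centre",W.mean(0))
E
```

```text
port top [ 0.5735 -0.0194] r 0.0385 0.63
port scene [ 0.5739 -0.0218] r 0.0361 0.49
lens scene [0.4687 0.3166] r 0.0222 0.83
lens top [0.4668 0.3138] 0.0263
top 184 238 [ 0.0301 -0.0034] 0.0303 -6.4
top 185 238 [ 0.0301 -0.0065] 0.0308 -12.2
top 178 239 [0.0267 0.0156] 0.031 30.3
top 179 239 [0.0268 0.0125] 0.0295 25.0
top 180 239 [0.0268 0.0093] 0.0284 19.1
top 181 239 [0.0268 0.0061] 0.0275 12.8
top 182 239 [0.0269 0.0029] 0.027 6.2
top 183 239 [ 0.0269 -0.0003] 0.0269 -0.6
top 186 239 [ 0.027  -0.0098] 0.0288 -19.9
top 176 240 [0.0235 0.0219] 0.0321 43.0
top 177 240 [0.0235 0.0187] 0.0301 38.5
top 178 240 [0.0236 0.0156] 0.0283 33.4
top 179 240 [0.0236 0.0124] 0.0267 27.6
top 175 241 [0.0203 0.025 ] 0.0322 50.9
top 176 241 [0.0204 0.0218] 0.0299 47.0
top 174 242 [0.0171 0.0281] 0.0329 58.6
top 175 242 [0.0172 0.0249] 0.0303 55.4
top 174 243 [0.014 0.028] 0.0313 63.4
top 173 244 [0.0108 0.0311] 0.033 70.8
top 173 245 [0.0077 0.031 ] 0.032 76.1
top 173 246 [0.0046 0.031 ] 0.0313 81.6
top 173 247 [0.0014 0.0309] 0.0309 87.3
top 173 248 [-0.0017  0.0308] 0.0308 93.2
top 173 249 [-0.00
[... 6580 characters left out ...]
 0.0364 134.3
scene 393 201 [-0.0257  0.029 ] 0.0388 131.5
scene 394 201 [-0.0259  0.032 ] 0.0412 129.0
scene 390 202 [-0.0202  0.0195] 0.0281 135.9
scene 391 202 [-0.0204  0.0225] 0.0304 132.2
scene 392 202 [-0.0207  0.0255] 0.0328 129.0
scene 382 212 [ 0.0281 -0.0088] 0.0295 -17.5
scene 383 212 [ 0.0279 -0.0059] 0.0285 -12.0
scene 384 212 [ 0.0276 -0.0031] 0.0278 -6.3
scene 385 212 [ 0.0274 -0.0002] 0.0274 -0.3
[[ 0.6227  0.0408]
 [ 0.6706 -0.1696]
 [ 0.5499 -0.1968]
 [ 0.5026  0.0135]]
y dir deg -77.17859156650113
y dir deg -77.31177958098259
x dir 12.83594737976194
x dir 12.708351004732174
tab [206.4375 317.25  ] [ 0.58953917 -0.10099561  0.0905    ]
lamp centre [ 0.58642757 -0.07799349]
```

```bash
cat >> h.py <<'E'
def tool():
    s=manip.state(); T=R.from_quat(np.roll(s["tool_rot"],-1)).as_matrix(); return s,T
def rep(target=None,z=None):
    s,T=tool()
    print("t",round(s["time"],2),"pos",s["tool_pos"].round(4),"tilt",T[:,0].round(3),"jaw yaw",np.degrees(np.arctan2(T[1,1],T[0,1])).round(2),"J",s["joint_pos"].round(2),"F",s["contact_force"].round(1),"w",round(s["gripper_width"],3))
    if target is not None: print("shift mm",(T.T@(np.array(target)-s["tool_pos"])*1e3).round(1))
E
python3 - <<'E'
from h import *
rep((.55,-.15,.23));rep((.467,.3145,.15))
E
```

```text
t 0.2 pos [ 0.2339 -0.5791  0.2305] tilt [-0.     0.001 -1.   ] jaw yaw -68.01 J [-1.31  0.05  1.61  0.    1.48 -0.12] F [ 0.3 -0.2  0.3] w 0.999
shift mm [   0.9 -279.6 -453.8]
t 0.2 pos [ 0.2339 -0.5791  0.2305] tilt [-0.     0.001 -1.   ] jaw yaw -68.01 J [-1.31  0.05  1.61  0.    1.48 -0.12] F [ 0.3 -0.2  0.3] w 0.999
shift mm [  81.6 -741.3 -550.7]
```

Emit:
play_rows(
  plan=[
    [0,-280,-454,0.384,-1],
    [0,-280,-454,0.384,-1],
    [0,-280,-454,0.384,-1],
    [0,-280,-454,0.384,-1],
    [0,-280,-454,0.384,-1],
    [0,-280,-454,0.384,-1],
    [0,-280,-454,0.384,-1],
    [0,-280,-454,0.384,-1],
  ],
)

```text
time: 1.2
tool_pos: [0.5305, -0.1759, 0.2313]
tool_rot: [0.0, 0.707, -0.0, -0.707]
contact_force: [0.3, -1.3, 1.0]
gripper_width: 1.0
```

```bash
python3 -c "
from h import *
rep((.467,.3145,.12))"
```

```text
t 1.2 pos [ 0.5305 -0.1759  0.2313] tilt [ 0. -0. -1.] jaw yaw -90.01 J [-0.45 -0.11  1.77 -0.    1.48  1.12] F [ 0.3 -1.3  1. ] w 1.0
shift mm [ 111.2 -490.4   63.7]
```

Emit:
play_rows(
  plan=[
    [0,-470,63,0,-1],
    [0,-470,63,0,-1],
    [0,-470,63,0,-1],
    [0,-470,63,0,-1],
    [0,-490,63,0,-1],
    [30,-490,63,0,-1],
    [90,-490,63,0,-1],
    [110,-490,63,0,-1],
  ],
)

```text
time: 2.2
tool_pos: [0.4698, 0.2921, 0.1436]
tool_rot: [-0.0, 0.708, 0.001, -0.706]
contact_force: [0.1, 0.3, 0.4]
gripper_width: 1.0
```

Emit:
play_rows(
  plan=[
    [0,0,0,0,-1],
    [0,0,0,0,-1],
  ],
)

```text
time: 2.45
tool_pos: [0.4698, 0.2895, 0.1436]
tool_rot: [0.0, 0.707, -0.0, -0.707]
contact_force: [0.8, 0.5, 0.0]
gripper_width: 0.998
```

```bash
python3 - <<'E'
from h import *
rep((.467,.3145,.011))
b=grab("scene");save("s1",b["img"],(330,110,470,250),4)
E
```

```text
t 2.45 pos [0.4698 0.2895 0.1436] tilt [ 0.001 -0.    -1.   ] jaw yaw -89.99 J [ 0.42 -0.05  1.87 -0.    1.33  1.99] F [0.8 0.5 0. ] w 0.998
shift mm [132.6 -25.    2.9]
```

View pics/s1.png

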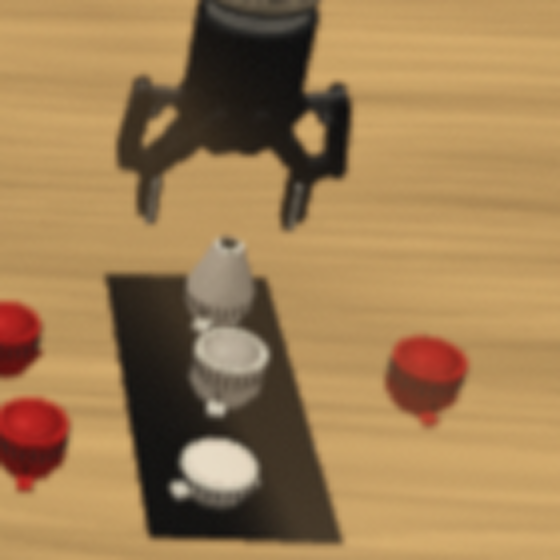

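The crop shows the open gripper level with the row and pointing down. The lens sits at about (230,365) with one lug towards the camera, and nothing is in the way of the descent.

Emit:
play_rows(
  plan=[
    [0,-25,3,0,-1],
    [50,-25,3,0,-1],
    [90,-25,3,0,-1],
    [120,-25,3,0,-1],
    [132,-25,3,0,-1],
    [132,-25,3,0,-1],
    [132,-25,3,0,0],
    [132,-25,3,0,1],
  ],
)

```text
time: 3.5
tool_pos: [0.4679, 0.3154, 0.0131]
tool_rot: [-0.001, 0.708, 0.001, -0.706]
contact_force: [-0.5, 1.9, 6.4]
gripper_width: 0.605
```

Emit:
play_rows(
  plan=[
    [0,0,0,0,1],
    [0,0,0,0,1],
    [0,0,0,0,1],
    [0,0,0,0,1],
  ],
)

```text
time: 4.0
tool_pos: [0.4682, 0.3156, 0.0135]
tool_rot: [-0.001, 0.708, 0.001, -0.706]
contact_force: [-0.4, -0.6, 6.2]
gripper_width: 0.589
```

```bash
python3 -c "
from h import *
rep((.467,.3145,.011))"
```

```text
t 4.0 pos [0.4682 0.3156 0.0135] tilt [ 0.004  0.002 -1.   ] jaw yaw -90.0 J [ 0.46  0.15  1.91 -0.    1.09  2.03] F [-0.4 -0.6  6.2] w 0.589
shift mm [2.5 1.1 1.3]
```

Grip opening is 0.589 × 85 = 50 mm on the 52 mm barrel, so the lens is held. Next I lift it, move near the port and rotate it.

Emit:
play_rows(
  plan=[
    [-40,0,0,0,1],
    [-100,0,0,0,1],
    [-160,0,0,0,1],
    [-160,50,0,-0.15,1],
    [-160,110,-20,-0.3,1],
    [-160,170,-50,-0.45,1],
    [-160,230,-80,-0.54,1],
    [-160,290,-100,-0.54,1],
  ],
)

```text
time: 5.0
tool_pos: [0.5634, 0.0328, 0.1712]
tool_rot: [0.189, 0.682, 0.189, -0.681]
contact_force: [1.6, 1.8, -2.0]
gripper_width: 0.595
```

```bash
python3 -c "
from h import *
rep((.5737,-.02,.12))"
```

```text
t 5.0 pos [0.5634 0.0328 0.1712] tilt [ 0.  0. -1.] jaw yaw -59.02 J [-0.07 -0.05  1.81  0.    1.37  0.96] F [ 1.6  1.8 -2. ] w 0.595
shift mm [51.2 50.6 18.3]
```

Emit:
play_rows(
  plan=[
    [20,50,18,0,1],
    [50,50,18,0,1],
    [50,50,18,0,1],
    [50,50,18,0,1],
  ],
)

```text
time: 5.5
tool_pos: [0.5734, -0.017, 0.1219]
tool_rot: [0.189, 0.682, 0.189, -0.681]
contact_force: [0.1, -0.5, -1.1]
gripper_width: 0.592
```

```bash
python3 - <<'E'
from h import *
rep((.5737,-.02,.09))
a=grab("top");b=grab("scene")
import pickle;pickle.dump((a,b),open("f1.pkl","wb"))
A=cv2.resize(a["img"][180:240,265:335],None,fx=5,fy=5,interpolation=cv2.INTER_CUBIC)
B=cv2.resize(b["img"][160:245,215:295],None,fx=5,fy=5,interpolation=cv2.INTER_CUBIC)
im=np.zeros((425,760,3),np.uint8);im[:300,:350]=A;im[:425,355:755]=B
save("hov",im)
E
```

```text
t 5.5 pos [ 0.5734 -0.017   0.1219] tilt [ 0.001 -0.    -1.   ] jaw yaw -59.02 J [-0.16  0.02  1.83  0.    1.29  0.87] F [ 0.1 -0.5 -1.1] w 0.592
shift mm [31.9  2.7  1.3]
```

View pics/hov.png

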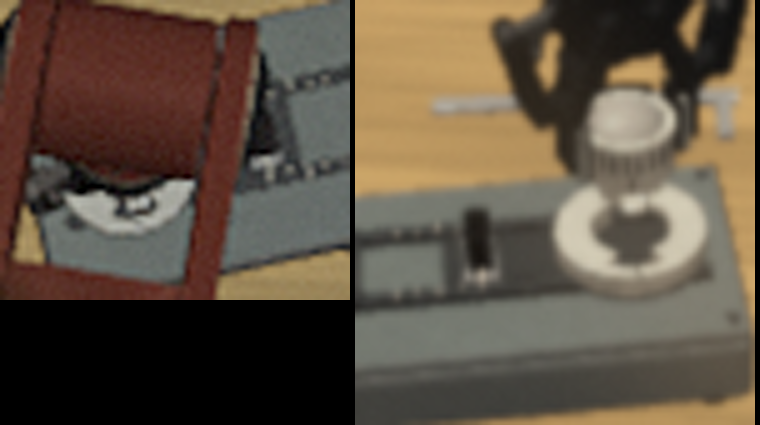

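The hover picture shows the lens held upright at about crop (632,118), with its front lug at (628,204) above the front slot at (632,275). I'll compare lens and port in the same cameras.

```bash
python3 - <<'E'
from h import *
import pickle;a,b=pickle.load(open("f0.pkl","rb"));a1,b1=pickle.load(open("f1.pkl","rb"))
def fit(f,box,cond,z,r0,tol=.0025):
    k=6; x0,y0,x1,y1=box
    g=f["img"][y0:y1,x0:x1].astype(np.float32).mean(2); g=cv2.resize(g,None,fx=k,fy=k,interpolation=cv2.INTER_LINEAR)
    cs=cv2.findContours(cond(g).astype(np.uint8),cv2.RETR_EXTERNAL,cv2.CHAIN_APPROX_NONE)[0]
    c=max(cs,key=cv2.contourArea)[:,0]
    P=np.array([onplane(f,(u+.5)/k-.5+x0,(v+.5)/k-.5+y0,z)[:2] for u,v in c])
    from scipy.optimize import least_squares
    s=least_squares(lambda q:np.hypot(P[:,0]-q[0],P[:,1]-q[1])-r0-(q[2]),[*P.mean(0),0],loss="soft_l1",f_scale=.0008).x
    e=abs(np.hypot(*(P-s[:2]).T)-r0-s[2]);return s[:2].round(4),(r0+s[2]).round(4),(e<tol).mean().round(2)
for th in(110,125,140,150): print("collar top",th,fit(a,(270,192,312,234),lambda g:g>th,.078,.042))
for th in(60,80,100): print("hole top",th,fit(a,(280,200,300,225),lambda g:g<th,.078,.0225))
for th in(80,100): print("hole scene",th,fit(b,(258,197,283,217),lambda g:g<th,.078,.0225))
for th in(130,150): print("rim scene f0",th,fit(b,(374,188,404,206),lambda g:g>th,.043,.026))
for th in(130,150,165): print("rim scene f1",th,fit(b1,(257,176,286,195),lambda g:g>th,.151,.026))
z=.1114
for n,u,v in(("lug",269.6,200.8),): print(n,onplane(b1,u,v,z+.002).round(4))
print("rim centre by eye",onplane(b1,270.2,183.4,.1514).round(4))
print("slot by eye",onplane(b1,270.4,160+275/5,.078).round(4),"hole by eye",onplane(b1,270.4,206.6,.078).round(4))
E
```

```text
collar top 110 (array([ 0.5732, -0.0188]), np.float64(0.0426), np.float64(1.0))
collar top 125 (array([ 0.5731, -0.0191]), np.float64(0.0415), np.float64(1.0))
collar top 140 (array([ 0.5731, -0.0193]), np.float64(0.0391), np.float64(0.57))
collar top 150 (array([ 0.5736, -0.021 ]), np.float64(0.0369), np.float64(0.62))
hole top 60 (array([ 0.5736, -0.0189]), np.float64(0.0205), np.float64(0.55))
hole top 80 (array([ 0.5731, -0.019 ]), np.float64(0.022), np.float64(0.59))
hole top 100 (array([ 0.5731, -0.0191]), np.float64(0.0231), np.float64(0.58))
hole scene 80 (array([ 0.5766, -0.0148]), np.float64(0.0166), np.float64(0.67))
hole scene 100 (array([ 0.5762, -0.0154]), np.float64(0.0197), np.float64(0.51))
rim scene f0 130 (array([0.4687, 0.3166]), np.float64(0.0264), np.float64(0.81))
rim scene f0 150 (array([0.468 , 0.3149]), np.float64(0.0233), np.float64(0.62))
rim scene f1 130 (array([ 0.5728, -0.0162]), np.float64(0.026), np.float64(0.83))
rim scene f1 150 (array([ 0.5725, -0.016 ]), np.float64(0.0241), np.float64(0.85))
rim scene f1 165 (array([ 0.5733, -0.0187]), np.float64(0.0201), np.float64(0.38))
lug [ 0.5978 -0.0132  0.1134]
rim centre by eye [ 0.5716 -0.0136  0.1514]
slot by eye [ 0.6145 -0.01    0.078 ] hole by eye [ 0.5801 -0.0138  0.078 ]
```

Emit:
play_rows(
  plan=[
    [15,0,0,0,1],
    [28,0,0,0,1],
    [31,0,0,0,1],
    [33,0,0,0,1],
    [35,0,0,0,1],
    [37,0,0,0,1],
    [37,0,0,0,1],
  ],
)

```text
time: 6.48
tool_pos: [0.5732, -0.0176, 0.0842]
tool_rot: [-0.189, -0.682, -0.189, 0.682]
contact_force: [0.2, 0.0, -1.2]
gripper_width: 0.592
```

```bash
python3 - <<'E'
from h import *
rep((.5735,-.0175,.0785))
print(manip.state()["ft_torque"].round(2))
E
```

```text
t 6.47 pos [ 0.5732 -0.0176  0.0842] tilt [-0.  0. -1.] jaw yaw -59.07 J [-0.16  0.07  1.85  0.    1.22  0.87] F [ 0.2  0.  -1.2] w 0.592
shift mm [ 5.7  0.1 -0.3]
[ 0.03  0.03 -0.03]
```

Emit:
play_rows(
  plan=[
    [2,0,0,0,1],
    [3,0,0,0,1],
    [4,0,0,0,1],
    [5,0,0,0,1],
    [6,0,0,0,1],
    [7,0,0,0,1],
    [7,0,0,0,1],
  ],
)

```text
time: 7.35
tool_pos: [0.5734, -0.0176, 0.0785]
tool_rot: [0.189, 0.682, 0.189, -0.681]
contact_force: [-2.8, 0.6, 5.8]
gripper_width: 0.589
```

```bash
python3 - <<'E'
from h import *
rep((.5735,-.0175,.0785))
print(manip.state()["ft_torque"].round(2))
E
```

```text
t 7.35 pos [ 0.5734 -0.0176  0.0785] tilt [ 0. -0. -1.] jaw yaw -59.07 J [-0.16  0.08  1.86 -0.    1.21  0.87] F [-2.8  0.6  5.8] w 0.589
shift mm [-0.  -0.1 -0.1]
[ 0.17  0.57 -0.04]
```

Contact is 6 N up at TCP z 0.0785, exactly the computed seated height. Now I turn it clockwise.

Emit:
play_rows(
  plan=[
    [0.5,0,0,0.1,1],
    [0.5,0,0,0.25,1],
    [0.5,0,0,0.4,1],
    [0.5,0,0,0.55,1],
    [0.5,0,0,0.7,1],
    [0.5,0,0,0.82,1],
    [0.5,0,0,0.9,1],
    [0.5,0,0,0.9,1],
  ],
)

```text
time: 8.35
tool_pos: [0.5748, -0.0178, 0.0785]
tool_rot: [-0.127, 0.697, -0.126, -0.694]
contact_force: [0.3, 0.5, 6.4]
gripper_width: 0.593
```

```bash
python3 - <<'E'
from h import *
rep()
print(manip.state()["ft_torque"].round(2))
E
```

```text
t 8.35 pos [ 0.5748 -0.0178  0.0785] tilt [ 0.004 -0.    -1.   ] jaw yaw -110.6 J [-0.16  0.08  1.86  0.    1.21  1.77] F [0.3 0.5 6.4] w 0.593
[-0.03 -0.05 -0.08]
```

Emit:
play_rows(
  plan=[
    [0,0,0,0.06,1],
    [0,0,0,0.12,1],
    [0,0,0,0.18,1],
    [0,0,0,0.24,1],
    [0,0,0,0.24,1],
  ],
)

```text
time: 8.98
tool_pos: [0.5737, -0.0168, 0.0787]
tool_rot: [0.208, -0.676, 0.207, 0.676]
contact_force: [-5.3, 4.6, 11.0]
gripper_width: 0.594
```

```bash
python3 - <<'E'
from h import *
rep()
print(manip.state()["ft_torque"].round(2))
b=grab("scene");save("lock",b["img"],(215,160,295,235),7)
E
```

```text
t 8.97 pos [ 0.5737 -0.0168  0.0787] tilt [ 0.     0.001 -1.   ] jaw yaw -124.11 J [-0.16  0.08  1.86  0.    1.21  2.01] F [-5.3  4.6 11. ] w 0.594
[0.7  0.85 1.16]
```

View pics/lock.png

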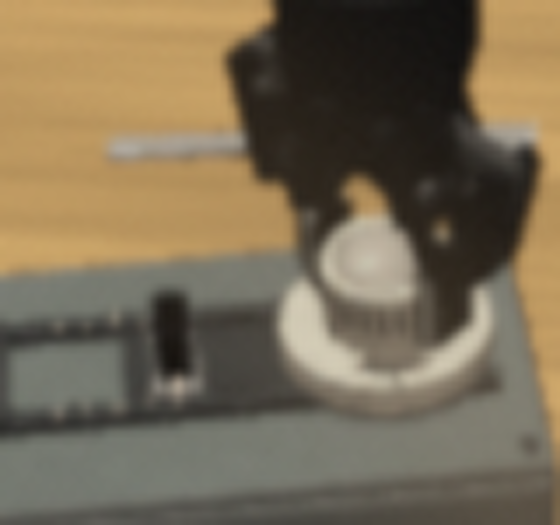

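The yaw moment rose to 1.2 N·m after 65° of turn, which is the stop. The picture shows the barrel flush on the collar at (370,310), with the shutter shut and the tab at (172,330). I release and rise.

Emit:
play_rows(
  plan=[
    [0,0,0,-0.03,1],
    [0,0,0,-0.03,-1],
    [0,0,0,-0.03,-1],
    [0,0,0,-0.03,-1],
    [0,0,0,-0.03,-1],
    [-10,0,0,-0.03,-1],
    [-50,0,0,-0.03,-1],
    [-90,0,0,-0.03,-1],
  ],
)

```text
time: 10.02
tool_pos: [0.573, -0.0176, 0.168]
tool_rot: [0.199, -0.678, 0.199, 0.679]
contact_force: [0.1, 0.2, -0.4]
gripper_width: 1.0
```

```bash
python3 - <<'E'
from h import *
lam=np.radians(12.8);y=np.array([-np.sin(lam),np.cos(lam)])
p=np.array([.5737,-.0175]);t=p-.084*y;print("tab",t)
rep((*t,.17))
b=grab("scene");save("rel",b["img"],(215,160,295,235),7)
import pickle;pickle.dump(b,open("f2.pkl","wb"))
E
```

```text
tab [ 0.59231007 -0.09941255]
t 10.03 pos [ 0.573  -0.0176  0.168 ] tilt [-0.  0. -1.] jaw yaw -122.67 J [-0.16 -0.02  1.8  -0.    1.37  1.98] F [ 0.1  0.2 -0.4] w 1.0
shift mm [ -2.   58.5 -60.4]
```

View pics/rel.png

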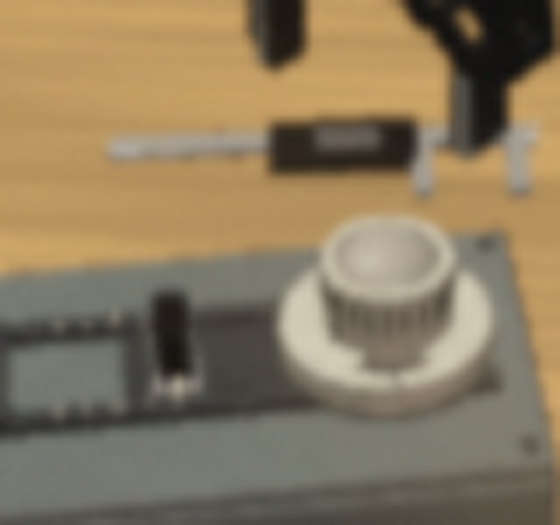

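The lens stands centred and flush on the collar, with the barrel at x 388 and the collar at x 387 in the crop, and the slot at the front is empty of its lug. Now the tab, with jaws along the slide and half closed to clear the barrel.

Emit:
play_rows(
  plan=[
    [0,30,-30,-0.18,0.1],
    [0,58,-60,-0.36,0.1],
    [0,58,-60,-0.54,0.1],
    [0,58,-60,-0.72,0.1],
    [0,58,-60,-0.794,0.1],
    [0,58,-60,-0.794,0.1],
    [40,58,-60,-0.794,0.1],
    [40,58,-60,-0.794,0.1],
  ],
)

```text
time: 11.08
tool_pos: [0.5899, -0.098, 0.1233]
tool_rot: [-0.078, -0.7, -0.08, 0.705]
contact_force: [-1.0, 0.3, 0.1]
gripper_width: 0.45
```

```bash
python3 - <<'E'
from h import *
rep((.5923,-.0994,.070))
b=grab("scene");save("tab",b["img"],(200,160,280,235),7)
E
```

```text
t 11.07 pos [ 0.5899 -0.098   0.1233] tilt [-0.007  0.002 -1.   ] jaw yaw -77.23 J [-0.29  0.08  1.77 -0.    1.3   1.06] F [-1.   0.3  0.1] w 0.45
shift mm [53.3  2.1 -2.4]
```

View pics/tab.png

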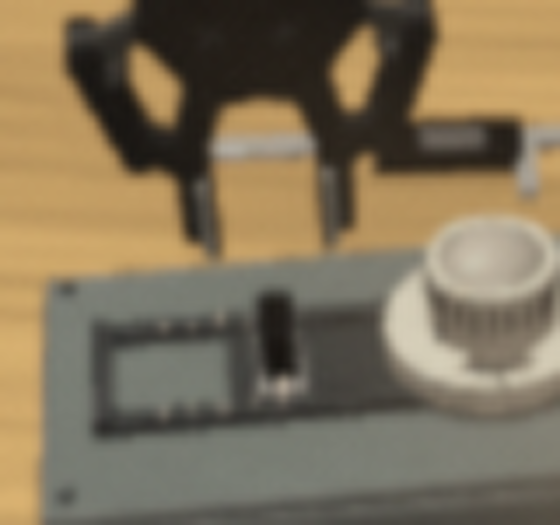

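Jaws (205 to 335) straddle the tab (277,320) in the crop, with room to the collar. I descend and grip.

Emit:
play_rows(
  plan=[
    [20,2,-2.5,0,0.1],
    [40,2,-2.5,0,0.1],
    [48,2,-2.5,0,0.1],
    [52,2,-2.5,0,0.1],
    [52,2,-2.5,0,0.1],
    [52,2,-2.5,0,1],
    [52,2,-2.5,0,1],
    [52,2,-2.5,0,1],
  ],
)

```text
time: 12.12
tool_pos: [0.5957, -0.0997, 0.0757]
tool_rot: [0.079, 0.703, 0.079, -0.702]
contact_force: [-1.8, 3.7, 4.6]
gripper_width: 0.146
```

Emit:
play_rows(
  plan=[
    [0,0,0,0,1],
    [0,0,0,0,1],
    [0,0,0,0,1],
  ],
)

```text
time: 12.5
tool_pos: [0.5957, -0.0998, 0.0757]
tool_rot: [0.079, 0.703, 0.079, -0.702]
contact_force: [-2.5, 3.5, 6.0]
gripper_width: 0.142
```

```bash
python3 - <<'E'
from h import *
rep((.5923,-.0994,.070))
b=grab("scene");save("grip",b["img"],(200,160,280,235),7)
E
```

```text
t 12.5 pos [ 0.5957 -0.0998  0.0757] tilt [ 0.001  0.001 -1.   ] jaw yaw -77.17 J [-0.29  0.15  1.78  0.    1.21  1.06] F [-2.5  3.5  6. ] w 0.142
shift mm [ 5.7 -1.1  3.2]
```

View pics/grip.png

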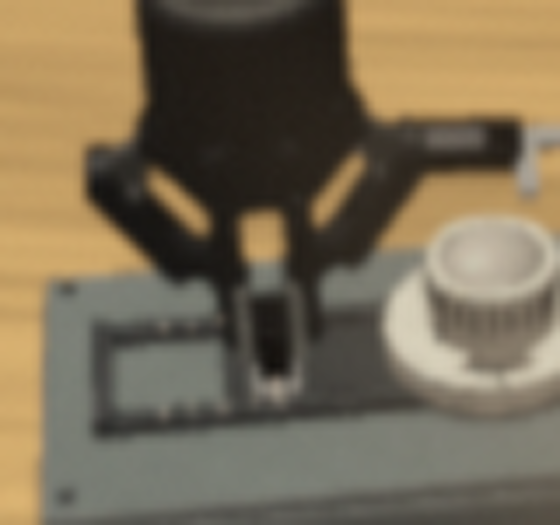

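Gripped: opening 0.142 × 85 ≈ 12 mm on the 14 mm tab. The picture shows the pads on both faces of the tab. Slide along tool +y.

Emit:
play_rows(
  plan=[
    [0,4,0,0,1],
    [0,8,0,0,1],
    [0,12,0,0,1],
    [0,16,0,0,1],
    [0,20,0,0,1],
    [0,22,0,0,1],
    [0,22,0,0,1],
    [0,22,0,0,1],
  ],
)

```text
time: 13.55
tool_pos: [0.6003, -0.1201, 0.0757]
tool_rot: [0.078, 0.703, 0.08, -0.703]
contact_force: [-2.8, 7.9, 7.3]
gripper_width: 0.145
```

```bash
python3 - <<'E'
from h import *
s,T=tool();rep()
d=np.array([np.sin(np.radians(12.8)),-np.cos(np.radians(12.8))])
print("slid",(s["tool_pos"][:2]-[.5957,-.0998])@d,"F along slide",s["contact_force"][:2]@d)
a=grab("top");b=grab("scene")
A=cv2.resize(a["img"][180:235,290:350],None,fx=6,fy=6,interpolation=cv2.INTER_CUBIC)
B=cv2.resize(b["img"][190:235,205:265],None,fx=7,fy=7,interpolation=cv2.INTER_CUBIC)
im=np.zeros((330,790,3),np.uint8);im[:330,:360]=A;im[:315,365:785]=B
save("half",im)
E
```

```text
t 13.55 pos [ 0.6003 -0.1201  0.0757] tilt [-0.     0.003 -1.   ] jaw yaw -77.17 J [-0.32  0.17  1.76  0.    1.21  1.03] F [-2.8  7.9  7.3] w 0.145
slid 0.020809205008191358 F along slide -8.333819132658862
```

View pics/half.png

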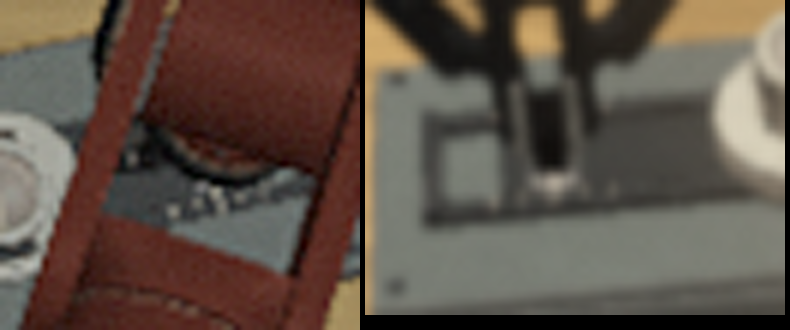

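The picture shows the tab's pointer at crop (550,183), well along the rails, with the lens still on the collar. Spring force along the slide is 8.3 N (half travel: 8 N), and the tool position gives about 22 mm. I'll cross-check with the pointer's shift between frames.

```bash
python3 - <<'E'
from h import *
import pickle;f2=pickle.load(open("f2.pkl","rb"));b=grab("scene")
from scipy.ndimage import map_coordinates
d=np.array([np.sin(np.radians(12.8)),-np.cos(np.radians(12.8))]);x=np.array([d[1]*-1,d[0]])
for n,f,u,v in(("shut",f2,239.6,215.0),("now",b,231.4,215.8)):
    w=f["img"][int(v)-4:int(v)+6,int(u)-5:int(u)+6].astype(float).min(2); w=np.clip(w-130,0,None)
    vv,uu=np.mgrid[int(v)-4:int(v)+6,int(u)-5:int(u)+6]
    q=((uu*w).sum()/w.sum(),(vv*w).sum()/w.sum()); P=onplane(f,*q,.067)[:2]
    print(n,np.round(q,2),P.round(4),"along from port",((P-[.5737,-.0175])@d).round(4))
    # brightness profile in rail direction at the ticks
E2=None
s=manip.state();rep()
print("F slide",s["contact_force"][:2]@d)
E
```

```text
shut [240. 215.] [ 0.6091 -0.0942] along from port 0.0826
now [231.64 215.86] [ 0.6145 -0.1163] along from port 0.1054
t 13.7 pos [ 0.6003 -0.1201  0.0757] tilt [-0.     0.003 -1.   ] jaw yaw -77.17 J [-0.32  0.17  1.76  0.    1.21  1.03] F [-3.6  7.1  7.6] w 0.146
F slide -7.708981658149461
```

Three estimates agree: pointer shift 22.8 mm, tool 21.9 mm, force 7.7–8.3 N. I hold for over a second, then hand in.

Emit:
play_rows(
  plan=[
    [0,0.5,0,0,1],
    [0,0.5,0,0,1],
    [0,0.5,0,0,1],
    [0,0.5,0,0,1],
    [0,0.5,0,0,1],
    [0,0.5,0,0,1],
    [0,0.5,0,0,1],
    [0,0.5,0,0,1],
  ],
)

```text
time: 14.7
tool_pos: [0.6004, -0.1204, 0.0757]
tool_rot: [0.078, 0.703, 0.08, -0.703]
contact_force: [-3.7, 7.9, 7.8]
gripper_width: 0.144
```

Emit:
play_rows(
  plan=[
    [0,0,0,0,1],
    [0,0,0,0,1],
    [0,0,0,0,1],
    [0,0,0,0,1],
  ],
)

```text
time: 15.2
tool_pos: [0.6004, -0.1204, 0.0757]
tool_rot: [0.078, 0.703, 0.08, -0.703]
contact_force: [-3.5, 7.1, 7.2]
gripper_width: 0.145
```

```bash
python3 - <<'E'
from h import *
rep();b=grab("scene");save("end",b["img"],(200,150,300,240),6)
E
```

```text
t 15.2 pos [ 0.6004 -0.1204  0.0757] tilt [-0.     0.003 -1.   ] jaw yaw -77.17 J [-0.32  0.17  1.76  0.    1.21  1.02] F [-3.5  7.1  7.2] w 0.145
```

View pics/end.png

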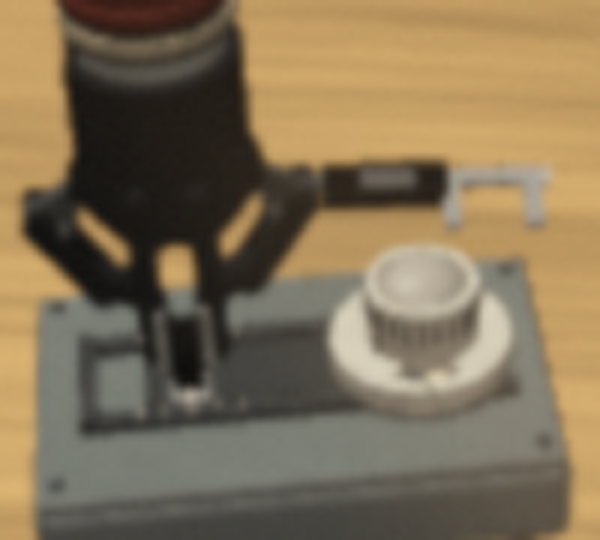

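The last picture shows the fingers holding the tab at (187,360) and the lens flush at (422,300). Lamp light shows in the right half of the front slot at (437,380), so the blade edge is at the port's centre.

```bash
python3 -c "
from h import *
print(manip.job_done())"
```

```text
the job is handed in; nothing more can be done
None
```

The lens is locked in the lamp's port, and I handed the job in with the gripper still holding the shutter tab at about half travel. The hand-in gives no verdict, so these are my own last checks:

- **Lens:** it was lowered through the slots and touched down with 6 N at exactly the computed seated height. I then turned it 65° clockwise until the stop pushed back with about 1.2 N·m. After release it stood centred and flush on the collar. I did not measure its final angle separately.
- **Shutter:** it was held for over 1.5 s with no measurable drift. The pointer's shift gave 22.8 mm, measured before a last 0.3 mm nudge. The tool position gives about 22 mm. The spring force was 7.7–8.3 N (8 N is expected at half). In the last picture lamp light shows in one half of the front slot, as it should at half travel.
- **Small disagreements:** the two cameras differed by 2–3 mm on the lens position, so I corrected using the jaw position at the grasp. The tab grip is about 3 mm off across the tab and holds only its upper 15 mm, but it did not slip.
- **Other tools:** the arm was never moved against any of them, but I did not re-measure their positions.
- **Time:** the job finished at about 15 s of the 51 s allowed.

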